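# Turn the eccentric cam low, then push the slide home

## Task

On the pusher fixture, push the cam lever round until it points straight forward, away from the slide and along its travel, so that the cam's low side faces the slide's follower pad. Only then push the slide forward by its upright rear plate until the pad comes up against the cam, so that the slide pushes the sanding block up to the fence. Just push, with the fingers: do not touch the block or pick anything up, and leave the jar and the marker beside the fixture where they are.

Things in the scene. Friction and masses are not known exactly. Their poses are not given: they have to be found in the camera images.
- fixture: Pusher fixture bolted to the bench: grey steel plate 12 mm thick, x -120 to 150, y -65 to 150 mm here, carrying a slide between two low rails, a dark cam disc with lever on the left, and at the front a dark fence bar (rear face x = 119, top z = 48 mm). Origin on the bench; x forward (the slide's travel), y left, z up. A dark line on the plate's front edge lies straight forward of the pivot.
- cam (a joint): Angle of cam and lever (rad), counterclockwise from above. 0: lever straight forward (+x), the cam's low point (16 mm from the pivot) facing the slide's pad; 1.57: lever left (+y). Starts at 1.2 to 2.6, turns from -1.0 to 2.9, no stop or detent at 0, stays where left (friction, about 3 N at the knob). Disc radius 32 mm, centre 16 mm from the pivot towards the lever; top z = 32 mm.
- cam_pivot (a point): Point on the cam's vertical pivot axis at the top of its steel hub (radius 11 mm), 48 mm above the bench, at x = 41, y = 95 mm in the fixture's frame.
- lever_knob (a point): Centre of the upright black knob at the lever's end, 65 mm from the pivot axis: a round post of radius 9 mm, straight from 53 to 77 mm above the bench; this point is at 63 mm. The lever under it is a flat bar 14 mm wide, 34 to 41 mm above the bench. Turns with the cam.
- slide (a joint): Travel of the slide (m) along the fixture's +x. Starts at 0 to 0.006. With the cam at its low point the pad meets the cam at 0.045: fully home. Any other cam angle blocks it earlier. Friction about 1.5 N; stays where it is left.
- push_face (a point): Centre of the rear (-x) face of the slide's upright rear plate, 45 mm above the bench; the plate is 60 mm wide, 10 mm thick, 14 to 64 mm above the bench. Behind it the base plate is clear but for the rails, 62 mm apart, 24 mm high above the bench. Moves with the slide. The slide's follower arm and pad reach left behind the cam, top 33 mm above the bench.
- block_mid (a point): Centre of the loose sanding block (58 mm along the travel, 91 mm across, 34 mm high) lying on the base plate between the slide's front pusher and the fence, about 5 to 25 mm ahead of the pusher. With the slide home its centre is at about x = 88 mm in the fixture's frame, its front about 3 mm from the fence.
- block: The same sanding block; origin at the centre of its underside.
- jar_mid (a point): Centre of a loose white jar with a red cap, 50 mm across, 66 mm high, upright on the bench just right of the fixture. Leave alone.
- marker_mid (a point): Centre of a loose felt marker, 130 mm long, 18 mm thick, lying on the bench just left of the fixture. Leave alone.
Not all that is in view belongs to the job. Of the things that look like the block, the largest one is meant.

How it is judged:
By the outcome, as a careful person would: the job done as asked, in the order asked, and still so for the second after the job is handed in, with the robot touching nothing.
It also fails if it takes over 48 s, if anything falls off the work surface, if the arm or the gripper's body presses on something with over 40 N, if the wrist force passes 120 N, or if a joint passes its speed limit or range.

## Robot

A 7-joint arm with a two-finger parallel gripper is mounted at the origin on a cart in front of the work surface, level with it; the furniture and walls round the work are solid. World frame = base frame: x ahead of the robot, y to its left, z up, the work surface at z = 0. Lengths are in m, angles in rad, forces in N, time in s.
With the tool pointing down it reaches from about 0.425 to 0.875 m from the base axis. Payload 4.7 kg.
Tool frame: the origin (TCP) lies at the very end of the fingers, on their centre line; the grasp point (between the pads) lies 19 mm behind it; z points along the fingers, y is the line along which they close (so a half turn about z gives the same grasp; the last joint's range is limited). The gripper opens to 87 mm and grips with 3 to 60 N. Pads are 19 mm wide; open, the fingers measure 117 mm over their backs; the gripper's body (75 mm by 190 mm) begins 51 mm behind the grasp point.
Start: joints at [0.693, 0.321, -0.07, 1.45, 0.023, 1.371, -0.057], TCP at [0.506, -0.408, 0.223] pointing down, gripper open.
Joint ranges: [-2.86, 2.86], [-0.3, 2.09], [-1.38, 1.24], [0.06, 2.45], [-1.56, 4.7], [0.09, 2.05], [-2.69, 2.69]. Speed limits (rad/s): [2.57, 2.57, 3.14, 3.14, 3.14, 3.14, 3.14].

## Interface

Orientations are given as [roll, pitch, yaw] about the fixed x, y, z axes, in that order (R = Rz(yaw) Ry(pitch) Rx(roll)).
In Python, from workcell import state, read_camera, get_calibration, sign_off, cut_out, mark_of gives the robot as it stands. The module is installed in compiled form; this text tells all that it offers.
- The arm moves only by the tool step_arm, never from a script. Its argument "motion" is a list of rows, each an object of numbers: "x", "y", "z": the shift along the tool's x, y, z in mm; "spin": the turn about the tool's z in degrees; "fingers": the opening, from 0 (shut) to 1 (fully open). In form: [{"x": .., "y": .., "z": .., "spin": .., "fingers": ..}, ...]. A call has 1 to 10 rows; each row shifts and turns the commanded pose from where the row before left it, along the tool's axes as they then stand; what a row does not reach is not made up. A row lasts 1/10 s, in which the tool goes at most 50 mm and 8.59 degrees, less where a joint would pass 70% of its speed; a pose out of reach is approached as far as the arm can. A call with a gripper value outside its range is refused whole. The fingers move at their own pace and stop on an object; "grip_force" is the grip in N (left out, the last holds). Time passes only in rows, so rows that do not move let the fingers close. It gives the time, the measured TCP pose, the force, the opening and the grip force at its end, in the units of the state.
- state(): the state, without advancing time (a new reading comes with each control period).
- read_camera(name): name is "scene" or "top" or "wrist"; returns (picture, depth): 420x560x3 uint8, blue, green, red; 420x560 float32, m along the optical axis (not along the pixel's ray), 0 where there is no reading.
- get_calibration(name): a dict with "camera_matrix" (3x3 intrinsics, pixels), "eye" and "rotation" of the camera in the world. Camera axes: x right, y down, z forward; pixel columns grow to the right and rows downward; lengths in m; the calibration is good to about 2 mm. The wrist camera is an equidistant fisheye: a pixel r from the principal point sees the ray r / f radians off the axis. A picture is of the moment at which its call begins: read the wrist's pose just before it. get_calibration takes no time and is no camera call; for the wrist camera it gives the pose at the moment of the call.
- sign_off(): hands the job in; it is judged then, once.
Trained networks look in the newest picture that a camera, given by its name, has taken for a name from the list of things; names that differ only in an ending like _2 or _b are one class to them, and where a whole thing is asked for, a point or a joint stands for the part that bears it (a point fixed in the world has none). Each returns a list of dicts, best first, with "p" (0 to 1); they miss things now and then, are a little off and sometimes report something else, mostly with a low value. They report only what shows in the picture. A call takes as long as a camera call. They do not tell look-alikes from the thing itself.
- cut_out(camera, label): "pixels" (420x560 bool, what is visible of it).
- mark_of(camera, label): "xyz" ([x, y, z] in m, in world coordinates, good to about 4 mm: a listed point, or the origin of a listed thing).
The state is a dict: "time": time; "qpos": joint angles; "qd": joint speeds; "joint_torque": joint torques, N m; "position": TCP position; "eef_rot": TCP orientation; "contact_force": force on the tool from outside, world axes, zero at the start; "torque": the same for the moment, N m; "opening": opening from 0.0 (shut) to 1.0 (fully open); "grasp_force": force on a finger pad.
Only numpy, scipy, OpenCV 4.12 (cv2) and the standard library are available. Lean on these libraries where they do the work, as an engineer would, in place of code of your own. Each camera call takes 0.05 s, during which the arm holds its last target. There are 200 camera calls.

## Working session

There is one attempt and no reset: what is moved stays moved. The work goes in short steps, Python scripts to look and compute and a tool call to move; the robot and the scene stay as the last step left them, time stands still between calls to the robot, and variables do not carry over. Pictures are saved under pics/ and viewed, at most 10 in all, crops included, and the job is handed in when it is done.

Besides the shell and the picture viewer there is one more tool, called after "Request:" by a JSON object that holds its "fn" and its "kwargs", one argument or row to a line. step_arm: Moves the arm, as the interface text tells. Its arguments: {"type":"object","properties":{"motion":{"type":"array"},"grip_force":{"type":"number"}},"required":["motion"]}

```bash
mkdir -p pics; python3 - <<'E'
from workcell import *
import cv2,numpy as np
print(state()['time'],state()['position'],state()['eef_rot'])
for c in("scene","top"):
    p,d=read_camera(c); cv2.imwrite(f'pics/{c}0.png',p)
    for l in ("fixture","cam_pivot","lever_knob","push_face","block_mid","jar_mid","marker_mid"):
        print(c,l,[(np.round(m['xyz'],4).tolist(),round(m['p'],2)) for m in mark_of(c,l)][:3])
E
```

```text
0.0 [ 0.50535879 -0.40789263  0.22144885] [-3.13967674e+00  1.47332187e-04  8.91847751e-01]
scene fixture [([0.5342, 0.1845, 0.0011], 0.72)]
scene cam_pivot [([0.5475, 0.2866, 0.0472], 0.75), ([0.5437, 0.0729, 0.0373], 0.51)]
scene lever_knob [([0.5176, 0.3411, 0.0624], 0.85), ([0.5495, 0.2894, 0.0516], 0.23)]
scene push_face [([0.489, 0.1769, 0.0456], 0.82)]
scene block_mid [([0.4933, -0.0414, 0.0058], 0.7), ([0.3557, 0.0021, 0.0072], 0.61), ([0.5868, 0.1977, 0.0332], 0.57)]
scene jar_mid [([0.5448, 0.0739, 0.0331], 0.68)]
scene marker_mid [([0.5091, 0.3769, 0.0089], 0.93)]
top fixture [([0.5349, 0.1873, 0.0011], 0.81)]
top cam_pivot [([0.5536, 0.2884, 0.0489], 0.85)]
top lever_knob []
top push_face [([0.4895, 0.1768, 0.0456], 0.78)]
top block_mid [([0.4931, -0.0388, 0.007], 0.91), ([0.5867, 0.1979, 0.0288], 0.7), ([0.3561, 0.0002, 0.0088], 0.59)]
top jar_mid [([0.5431, 0.0805, 0.0324], 0.55)]
top marker_mid [([0.5078, 0.3826, 0.0107], 0.63)]
```

View pics/top0.png

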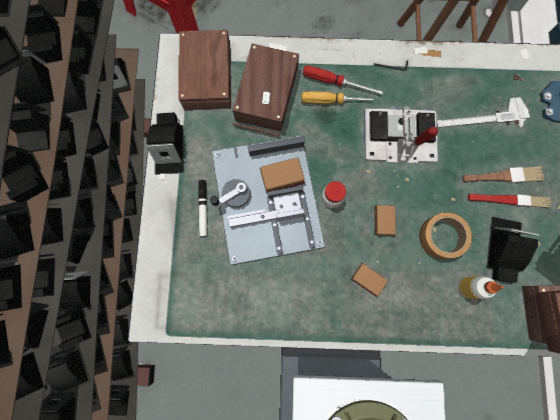

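View pics/scene0.png

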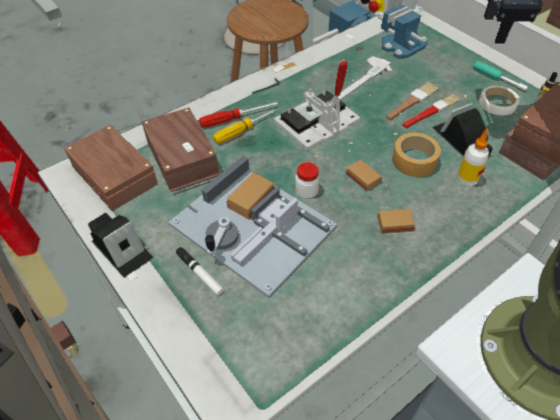

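The top view shows the fixture at about (265,200), with the lever knob at about (214,200), pointing left and rearward. There are three block look-alikes: (283,176) on the fixture, which is the largest and is ahead of the slide, so it is the one meant, and smaller ones at (386,220) and (370,279). The jar is at (335,193) and the marker at (203,208). Next I'll fit the fixture pose and check an enlarged crop.

```bash
cat > h.py <<'E'
from workcell import *
import cv2,numpy as np
def cloud(c):
    p,d=read_camera(c); k=get_calibration(c); K=np.array(k['camera_matrix'])
    v,u=np.mgrid[:420,:560]
    P=np.stack([(u-K[0,2])/K[0,0]*d,(v-K[1,2])/K[1,1]*d,d],-1)
    return p,P@np.array(k['rotation']).T+np.array(k['eye']),d>0
E
python3 - <<'E'
from h import *
for c in("top","scene"):
    p,W,ok=cloud(c)
    r=cut_out(c,"fixture")[0]['pixels']&ok
    z=W[...,2]
    m=r&(z<.1)&(z>.006)
    R=cv2.minAreaRect(W[m][:,:2].astype(np.float32)*1000); print(c,m.sum(),R, np.median(z[m]))
    n=ok&(z>.053)&(z<.09)&(np.hypot(W[...,0]-.55,W[...,1]-.288)<.09)
    print('high near pivot',n.sum(),W[n].mean(0).round(4), W[n].min(0).round(4),W[n].max(0).round(4))
    q=r&(z>.055)&(z<.08)&(np.hypot(W[...,0]-.495,W[...,1]-.177)<.05)
    print('plate top',q.sum(),cv2.minAreaRect(W[q][:,:2].astype(np.float32)*1000),W[q].mean(0).round(4))
    if c=="top": cv2.imwrite('pics/crop0.png',cv2.resize(p[120:280,180:400],None,fx=3.5,fy=3.5,interpolation=2))
    for l in("lever_knob","cam_pivot","push_face"): print(l,[m['xyz'] for m in mark_of(c,l)][:1])
E
```

```text
Traceback (most recent call last):
  File "h.py", line 7, in cloud
    return p,P@np.array(k['rotation']).T+np.array(k['eye']),d>0
             ~~~~~~~~~~~~~~~~~~~~~~~~~~~^~~~~~~~~~~~~~~~~~~
ValueError: operands could not be broadcast together with shapes (420,560) (3,)
```

```bash
python3 - <<'E'
from workcell import *
for c in("top","scene"):print(get_calibration(c))
E
```

```text
{'camera_matrix': array([[403.06314849,   0.        , 277.78522896],
       [  0.        , 403.06314849, 205.33146989],
       [  0.        ,   0.        ,   1.        ]]), 'eye': array([0.3324095 , 0.19681754, 0.91358643]), 'rotation': array([-2.93837634e+00,  1.25071650e-03, -1.53690695e+00])}
{'camera_matrix': array([[518.7429297 ,   0.        , 286.16956022],
       [  0.        , 518.7429297 , 204.33391203],
       [  0.        ,   0.        ,   1.        ]]), 'eye': array([-0.01364491,  0.57992439,  0.84572631]), 'rotation': array([-2.44726414, -0.00287669, -2.23798977])}
```

```bash
sed -i "s/np.array(k\['rotation'\]).T/Rotation.from_euler('xyz',k['rotation']).as_matrix().T/; 1i from scipy.spatial.transform import Rotation" h.py
cat > m.py <<'E'
from h import *
for c in("top","scene"):
    p,W,ok=cloud(c)
    r=cut_out(c,"fixture")[0]['pixels']&ok
    z=W[...,2]
    m=r&(z<.1)&(z>.006)
    R=cv2.minAreaRect(W[m][:,:2].astype(np.float32)*1000); print(c,m.sum(),R, np.median(z[m]))
    n=ok&(z>.053)&(z<.09)&(np.hypot(W[...,0]-.55,W[...,1]-.288)<.09)
    print('high near pivot',n.sum(),W[n].mean(0).round(4), W[n].min(0).round(4),W[n].max(0).round(4))
    q=r&(z>.055)&(z<.08)&(np.hypot(W[...,0]-.495,W[...,1]-.177)<.05)
    print('plate top',q.sum(),cv2.minAreaRect(W[q][:,:2].astype(np.float32)*1000),W[q].mean(0).round(4))
    if c=="top": cv2.imwrite('pics/crop0.png',cv2.resize(p[120:280,180:400],None,fx=3.5,fy=3.5,interpolation=2))
    for l in("lever_knob","cam_pivot","push_face"): print(l,[m['xyz'] for m in mark_of(c,l)][:1])
E
python3 m.py
```

```text
top 9600 ((534.5388793945312, 236.11441040039062), (270.40911865234375, 226.02886962890625), 12.627446174621582) 0.01331959413549677
high near pivot 74 [0.5115 0.3392 0.0734] [0.5038 0.2839 0.0537] [0.5479 0.3484 0.0796]
plate top 143 ((491.08770751953125, 177.98609924316406), (10.369786262512207, 59.13682174682617), 12.106586456298828) [0.4906 0.1779 0.0634]
lever_knob [[0.5104, 0.3401, 0.0643]]
cam_pivot [[0.5561, 0.2912, 0.0485]]
push_face [[0.4879, 0.1768, 0.0478]]
scene 10340 ((538.9869384765625, 239.13233947753906), (282.9205627441406, 230.4472198486328), 12.278719902038574) 0.012260025502980554
high near pivot 126 [0.5093 0.3433 0.0696] [0.5024 0.3334 0.0531] [0.5215 0.351  0.0791]
plate top 156 ((490.91070556640625, 179.18687438964844), (12.255239486694336, 59.35682678222656), 14.003085136413574) [0.4895 0.1801 0.0615]
lever_knob [[0.5155, 0.3416, 0.065]]
cam_pivot [[0.5489, 0.2863, 0.0493]]
push_face [[0.488, 0.1784, 0.0408]]
```

View pics/crop0.png

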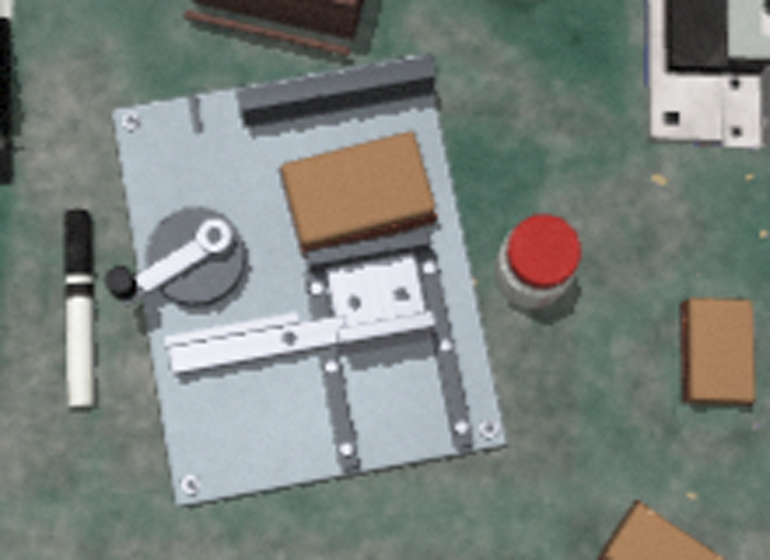

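The crop confirms the large block on the fixture, ahead of the slide's pusher at (360,190). The lever runs from the hub at (213,237) to the knob at (122,282), and the forward index line on the plate is at (196,113).

The fixture yaw is about 12.4°, and the lever is at about 128° in the world frame, so the cam is at about 2.0 rad. My plan is to straddle the knob with the open fingers like a fork and push it round without gripping. I'll turn the tool first.

Request:
{"fn": "step_arm", "kwargs": {
  "motion": [
    {"spin": -8.5,"fingers": 0.5},
    {"spin": -8.5,"fingers": 0.5},
    {"spin": -8.5,"fingers": 0.5},
    {"spin": -8.5,"fingers": 0.5},
    {"spin": -8.5,"fingers": 0.5},
    {"spin": -8.5,"fingers": 0.5},
    {"spin": -8.5,"fingers": 0.5},
    {"spin": -8.5,"fingers": 0.5},
    {"spin": -8.5,"fingers": 0.5}
  ]
}}

```text
schema error: expected keys x, y, z, spin, fingers
```

```bash
cat > m2.py <<'E'
from h import *
s=state();print(s['time'],s['position'].round(4),np.degrees(s['eef_rot']).round(1),s['opening'],s['qpos'].round(2))
for c in("top","scene"):
    p,W,ok=cloud(c)
    r=cut_out(c,"fixture")[0]['pixels']&ok
    z=W[...,2]; m=r&(z<.016)&(z>.008)
    a=cv2.minAreaRect(W[m][:,:2].astype(np.float32)*1000); print(c,a)
    th=np.radians(a[2]); 
    e=[]
    # robust edges: right (-y) and rear (-x), in rect axes
    X=W[m][:,:2]*1000; ax=np.array([np.cos(th),np.sin(th)]); ay=np.array([-ax[1],ax[0]])
    u,v=X@ax,X@ay
    print('u',np.percentile(u,[.5,99.5]).round(1),'v',np.percentile(v,[.5,99.5]).round(1))
    for A,B in((u,v),(v,u)):   # slopes of min/max edges
        b=np.linspace(*np.percentile(B,[4,96]),25); i=np.digitize(B,b)
        for f in(np.min,np.max):
            pts=np.array([[b[k-1],f(A[i==k])] for k in range(1,25) if (i==k).any()])
            q=np.polyfit(*pts.T,1); res=abs(pts[:,1]-np.polyval(q,pts[:,0])); g=res<=np.median(res)*2
            q=np.polyfit(*pts[g].T,1); print('  edge slope deg %.2f at mid %.1f'%(np.degrees(q[0]),np.polyval(q,B.mean())))
    n=ok&(z>.07)&(z<.085)&(np.hypot(W[...,0]-.511,W[...,1]-.341)<.02); print('knob top',n.sum(),W[n].mean(0).round(4))
    n=ok&(z>.044)&(z<.052)&(np.hypot(W[...,0]-.552,W[...,1]-.288)<.018); print('hub top',n.sum(),W[n].mean(0).round(4))
E
python3 m2.py
```

```text
1.35 [ 0.5058 -0.4083  0.2226] [180.    0.   51.1] 0.9992598258123626 [ 0.69  0.32 -0.07  1.45  0.02  1.37 -0.06]
top ((535.4472045898438, 231.22486877441406), (270.0906982421875, 214.6555633544922), 12.53250789642334)
u [438.6 704. ] v [  3.5 215.7]
  edge slope deg -0.05 at mid 438.1
  edge slope deg 2.00 at mid 704.7
  edge slope deg -0.07 at mid 3.2
  edge slope deg -0.19 at mid 216.0
knob top 59 [0.5119 0.3407 0.0764]
hub top 72 [0.549  0.2877 0.0483]
scene ((535.0811157226562, 231.45135498046875), (271.1653747558594, 216.99969482421875), 12.31408405303955)
u [437.7 704.3] v [  6.4 219.4]
  edge slope deg -0.18 at mid 437.5
  edge slope deg 11.44 at mid 696.7
  edge slope deg 11.09 at mid 13.7
  edge slope deg 0.09 at mid 219.6
knob top 75 [0.5112 0.3425 0.0748]
hub top 80 [0.5479 0.2889 0.0476]
```

Request:
{"fn": "step_arm", "kwargs": {
  "motion": [
    {"x": 0,"y": 0,"z": 0,"spin": -8.5,"fingers": 0.5},
    {"x": 0,"y": 0,"z": 0,"spin": -8.5,"fingers": 0.5},
    {"x": 0,"y": 0,"z": 0,"spin": -8.5,"fingers": 0.5},
    {"x": 0,"y": 0,"z": 0,"spin": -8.5,"fingers": 0.5},
    {"x": 0,"y": 0,"z": 0,"spin": -8.5,"fingers": 0.5},
    {"x": 0,"y": 0,"z": 0,"spin": -8.5,"fingers": 0.5},
    {"x": 0,"y": 0,"z": 0,"spin": -8.5,"fingers": 0.5},
    {"x": 0,"y": 0,"z": 0,"spin": -8.5,"fingers": 0.5},
    {"x": 0,"y": 0,"z": 0,"spin": -6,"fingers": 0.5},
    {"x": 0,"y": 0,"z": 0,"spin": 0,"fingers": 0.5}
  ]
}}

```text
time: 2.55
position: [0.5058, -0.4083, 0.2226]
eef_rot: [3.141, 0.0, 2.183]
contact_force: [0.3, 1.4, 0.2]
opening: 0.506
grasp_force: 0.0
```

Request:
{"fn": "step_arm", "kwargs": {
  "motion": [
    {"x": 20,"y": 14,"z": 0,"spin": 0,"fingers": 0.5},
    {"x": 38,"y": 27,"z": 0,"spin": 0,"fingers": 0.5},
    {"x": 38,"y": 27,"z": 0,"spin": 0,"fingers": 0.5},
    {"x": 38,"y": 27,"z": 0,"spin": 0,"fingers": 0.5},
    {"x": 38,"y": 27,"z": 0,"spin": 0,"fingers": 0.5},
    {"x": 38,"y": 27,"z": 0,"spin": 0,"fingers": 0.5},
    {"x": 38,"y": 27,"z": 0,"spin": 0,"fingers": 0.5},
    {"x": 38,"y": 27,"z": 0,"spin": 0,"fingers": 0.5},
    {"x": 38,"y": 27,"z": 0,"spin": 0,"fingers": 0.5},
    {"x": 38,"y": 27,"z": 0,"spin": 0,"fingers": 0.5}
  ]
}}

```text
time: 3.55
position: [0.5077, 0.0375, 0.223]
eef_rot: [3.141, 0.001, 2.18]
contact_force: [2.2, -0.1, 0.2]
opening: 0.497
grasp_force: 0.0
```

Request:
{"fn": "step_arm", "kwargs": {
  "motion": [
    {"x": 38,"y": 27,"z": 0,"spin": 0,"fingers": 0.5},
    {"x": 38,"y": 27,"z": 0,"spin": 0,"fingers": 0.5},
    {"x": 38,"y": 27,"z": 0,"spin": 0,"fingers": 0.5},
    {"x": 38,"y": 27,"z": 0,"spin": 0,"fingers": 0.5},
    {"x": 38,"y": 27,"z": 0,"spin": 0,"fingers": 0.5},
    {"x": 38,"y": 27,"z": 0,"spin": 0,"fingers": 0.5},
    {"x": 20,"y": 17,"z": 0,"spin": 0,"fingers": 0.5},
    {"x": 0,"y": 0,"z": 0,"spin": 0,"fingers": 0.5},
    {"x": 0,"y": 0,"z": 0,"spin": 0,"fingers": 0.5}
  ]
}}

```text
time: 4.45
position: [0.5116, 0.3416, 0.2222]
eef_rot: [-3.141, 0.0, 2.183]
contact_force: [0.5, -0.5, -0.7]
opening: 0.502
grasp_force: 0.0
```

```bash
python3 - <<'E'
from h import *
s=state();print(s['time'],s['position'].round(4),np.degrees(s['eef_rot']).round(1),s['opening'],s['qpos'].round(2))
p,d=read_camera("wrist");cv2.imwrite('pics/w1.png',p)
for l in("lever_knob","cam_pivot"): print(l,[(m['xyz'],m['p']) for m in mark_of("wrist",l)][:2])
E
```

```text
4.45 [0.5116 0.3416 0.2222] [-179.9    0.   125.1] 0.5017930267793651 [-0.02  0.34 -0.76  1.52  0.23  1.38 -0.19]
lever_knob [([0.5163, 0.341, 0.0604], 0.6)]
cam_pivot [([0.5501, 0.2887, 0.0461], 0.86)]
```

View pics/w1.png

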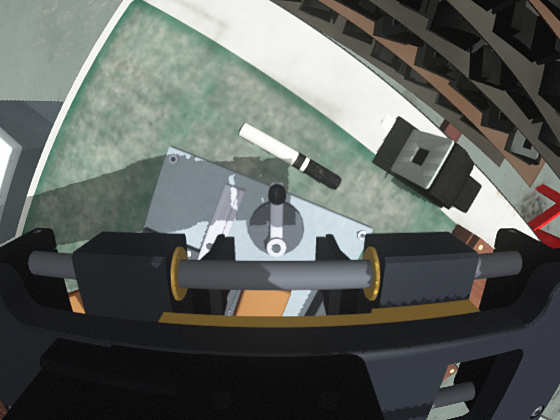

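The fork is centred over the knob, which is at (277,195) between the fingertips at columns 225 and 330. Before descending I'll check the height of the neighbours near the end pose.

```bash
python3 - <<'E'
from h import *
p,W,ok=cloud("scene")
for n,(r0,r1,c0,c1) in dict(black=(205,275,88,150),box=(105,190,140,220)).items():
    w=W[r0:r1,c0:c1][ok[r0:r1,c0:c1]]; w=w[(w[:,2]>.03)&(w[:,2]<.3)]
    print(n,w.min(0).round(3),w.max(0).round(3),np.percentile(w[:,2],98).round(3))
E
```

```text
black [0.612 0.437 0.03 ] [0.722 0.505 0.083] 0.08
box [0.445 0.23  0.03 ] [0.873 0.405 0.3  ] 0.299
```

Request:
{"fn": "step_arm", "kwargs": {
  "motion": [
    {"x": 0,"y": 0,"z": 30,"spin": 0,"fingers": 0.5},
    {"x": 0,"y": 0,"z": 40,"spin": 0,"fingers": 0.5},
    {"x": 0,"y": 0,"z": 40,"spin": 0,"fingers": 0.5},
    {"x": 0,"y": 0,"z": 30,"spin": 0,"fingers": 0.5},
    {"x": 0,"y": 0,"z": 15,"spin": 0,"fingers": 0.5},
    {"x": 0,"y": 0,"z": 8,"spin": 0,"fingers": 0.4},
    {"x": 0,"y": 0,"z": 0,"spin": 0,"fingers": 0.4}
  ]
}}

```text
time: 5.35
position: [0.5121, 0.3411, 0.0596]
eef_rot: [-3.141, 0.0, 2.182]
contact_force: [0.6, -0.7, 0.3]
opening: 0.428
grasp_force: 0.0
```

Request:
{"fn": "step_arm", "kwargs": {
  "motion": [
    {"x": 0,"y": 0,"z": 0,"spin": 0,"fingers": 0.27},
    {"x": 0,"y": 0,"z": 0,"spin": 0,"fingers": 0.27},
    {"x": -0.35,"y": 6.8,"z": 0,"spin": 6,"fingers": 0.27},
    {"x": -0.35,"y": 6.8,"z": 0,"spin": 6,"fingers": 0.27},
    {"x": -0.35,"y": 6.8,"z": 0,"spin": 6,"fingers": 0.27},
    {"x": -0.35,"y": 6.8,"z": 0,"spin": 6,"fingers": 0.27},
    {"x": -0.35,"y": 6.8,"z": 0,"spin": 6,"fingers": 0.27}
  ]
}}

```text
time: 6.05
position: [0.5427, 0.3536, 0.0608]
eef_rot: [-3.141, 0.0, 1.656]
contact_force: [-1.7, -1.8, 2.9]
opening: 0.276
grasp_force: 1.7
```

```bash
cat > a.py <<'E'
from h import *
s=state();P=s['position'][:2]*1000-[549.4,288.2]
print(s['time'],s['position'].round(4),'psi',np.degrees(s['eef_rot'][2]).round(1),'theta',np.degrees(np.arctan2(P[1],P[0])).round(1),'r',np.hypot(*P).round(1),s['contact_force'].round(1),s['opening'],s['grasp_force'])
E
python3 a.py
```

```text
6.05 [0.5427 0.3536 0.0608] psi 94.9 theta 95.8 r 65.7 [-1.7 -1.8  2.9] 0.2759604669757896 1.6726789776294027
```

Request:
{"fn": "step_arm", "kwargs": {
  "motion": [
    {"x": -0.35,"y": 6.8,"z": 0,"spin": 6,"fingers": 0.27},
    {"x": -0.35,"y": 6.8,"z": 0,"spin": 6,"fingers": 0.27},
    {"x": -0.35,"y": 6.8,"z": 0,"spin": 6,"fingers": 0.27},
    {"x": -0.35,"y": 6.8,"z": 0,"spin": 6,"fingers": 0.27},
    {"x": -0.35,"y": 6.8,"z": 0,"spin": 6,"fingers": 0.27},
    {"x": -0.35,"y": 6.8,"z": 0,"spin": 6,"fingers": 0.27},
    {"x": -0.35,"y": 6.8,"z": 0,"spin": 6,"fingers": 0.27},
    {"x": -0.35,"y": 6.8,"z": 0,"spin": 6,"fingers": 0.27},
    {"x": -0.35,"y": 6.8,"z": 0,"spin": 6,"fingers": 0.27},
    {"x": -0.35,"y": 6.8,"z": 0,"spin": 6,"fingers": 0.27}
  ]
}}

```text
time: 7.05
position: [0.6019, 0.3293, 0.0609]
eef_rot: [-3.138, -0.003, 0.61]
contact_force: [-0.3, 4.4, -2.1]
opening: 0.271
grasp_force: 2.0
```

```bash
python3 a.py
```

```text
7.05 [0.6019 0.3293 0.0609] psi 35.0 theta 38.0 r 66.6 [-0.3  4.4 -2.1] 0.27101571032253446 2.0048673886049073
```

Request:
{"fn": "step_arm", "kwargs": {
  "motion": [
    {"x": -0.4,"y": 6.8,"z": 0,"spin": 6,"fingers": 0.27},
    {"x": -0.4,"y": 6.8,"z": 0,"spin": 6,"fingers": 0.27},
    {"x": -0.4,"y": 6.8,"z": 0,"spin": 6,"fingers": 0.27},
    {"x": -0.4,"y": 6,"z": 0,"spin": 5,"fingers": 0.27},
    {"x": 0,"y": 0,"z": 0,"spin": 0,"fingers": 0.27},
    {"x": 0,"y": 0,"z": 0,"spin": 0,"fingers": 0.27}
  ]
}}

```text
time: 7.65
position: [0.6133, 0.3031, 0.061]
eef_rot: [-3.14, -0.003, 0.214]
contact_force: [1.1, 2.8, 1.4]
opening: 0.27
grasp_force: 1.3
```

```bash
python3 a.py; python3 - <<'E'
from h import *
for l in("lever_knob","cam_pivot"): 
  for c in("wrist","scene","top"):
    read_camera(c); print(l,c,[(m['xyz'],m['p']) for m in mark_of(c,l)][:2])
E
```

```text
7.65 [0.6133 0.3031 0.061 ] psi 12.3 theta 13.1 r 65.6 [1.1 2.8 1.4] 0.27031541929317043 1.2835437554167584
lever_knob wrist [([0.6156, 0.3053, 0.0624], 0.65)]
lever_knob scene [([0.6167, 0.3073, 0.0623], 0.8)]
lever_knob top [([0.6095, 0.3086, 0.0633], 0.72)]
cam_pivot wrist []
cam_pivot scene [([0.5478, 0.2872, 0.0463], 0.73)]
cam_pivot top [([0.5533, 0.2877, 0.049], 0.85)]
```

Request:
{"fn": "step_arm", "kwargs": {
  "motion": [
    {"x": 0,"y": 1.5,"z": 0,"spin": 0,"fingers": 0.27},
    {"x": 0,"y": 1.5,"z": 0,"spin": 0,"fingers": 0.27},
    {"x": 0,"y": 0,"z": 0,"spin": 0,"fingers": 0.27},
    {"x": 0,"y": 0,"z": 0,"spin": 0,"fingers": 0.27}
  ]
}}

```text
time: 8.65
position: [0.6133, 0.298, 0.0593]
eef_rot: [3.141, 0.001, 0.211]
contact_force: [1.5, 2.6, 0.9]
opening: 0.266
grasp_force: 1.3
```

```bash
python3 a.py
```

```text
8.65 [0.6133 0.298  0.0593] psi 12.1 theta 8.7 r 64.7 [1.5 2.6 0.9] 0.2660473583816476 1.2674917791446205
```

Request:
{"fn": "step_arm", "kwargs": {
  "motion": [
    {"x": 0,"y": -1,"z": 0,"spin": 0,"fingers": 0.45},
    {"x": 0,"y": -1,"z": 0,"spin": 0,"fingers": 0.45},
    {"x": 0,"y": 0,"z": 0,"spin": 0,"fingers": 0.45},
    {"x": 0,"y": 0,"z": -15,"spin": 0,"fingers": 0.45},
    {"x": 0,"y": 0,"z": -40,"spin": 0,"fingers": 0.45},
    {"x": 0,"y": 0,"z": -40,"spin": 0,"fingers": 0.45},
    {"x": -45,"y": 20,"z": -20,"spin": 0,"fingers": 0},
    {"x": -45,"y": 20,"z": 0,"spin": 0,"fingers": 0},
    {"x": -45,"y": 20,"z": 0,"spin": 0,"fingers": 0},
    {"x": -40,"y": 20,"z": 0,"spin": 0,"fingers": 0}
  ]
}}

```text
time: 9.65
position: [0.4592, 0.1863, 0.1745]
eef_rot: [3.141, -0.001, 0.211]
contact_force: [0.1, -0.0, 0.9]
opening: 0.173
grasp_force: 0.0
```

```bash
cat > k.py <<'E'
from h import *
s=state();print(s['time'],s['position'].round(4),s['opening'],np.degrees(s['eef_rot'][2]))
for c in("top","scene"):
    p,W,ok=cloud(c); z=W[...,2]
    n=ok&(z>.07)&(z<.085)&(np.hypot(W[...,0]-.613,W[...,1]-.302)<.025); a=W[n]
    n=ok&(z>.044)&(z<.052)&(np.hypot(W[...,0]-.5494,W[...,1]-.288)<.016); b=W[n]
    for q in(b.mean(0)*1000 if len(b) else None,np.array([549.4,288.2,48])):
        if q is not None and len(a):
            d=a.mean(0)*1000-q; print(c,len(a),len(b),a.mean(0).round(4),q.round(1),'cam deg',np.degrees(np.arctan2(d[1],d[0]))-12.4)
    cv2.imwrite(f'pics/k_{c}.png',cv2.resize(p[120:280,180:400] if c=="top" else p[140:300,140:360],None,fx=3.5,fy=3.5,interpolation=2))
E
python3 k.py
```

```text
9.65 [0.4592 0.1863 0.1745] 0.17312488187998598 12.115403008639518
top 54 76 [0.6123 0.3011 0.0762] [548.9 287.7  48.1] cam deg -0.42108755876861537
top 54 76 [0.6123 0.3011 0.0762] [549.4 288.2  48. ] cam deg -0.7994585067588496
scene 65 78 [0.6117 0.3022 0.0743] [548.1 289.3  47.2] cam deg -0.9282153228177741
scene 65 78 [0.6117 0.3022 0.0743] [549.4 288.2  48. ] cam deg 0.2609900451634992
```

View pics/k_top.png

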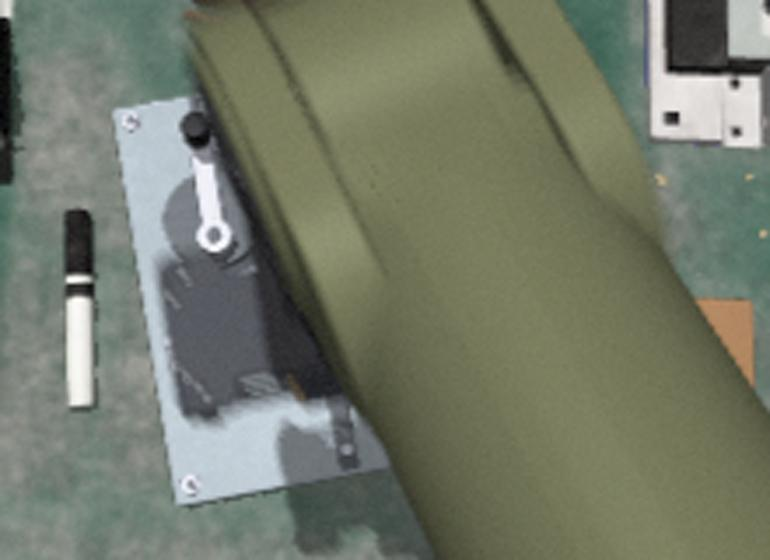

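The top crop shows the lever pointing from the hub (213,237) to the knob (196,128), in line with the index line. The measured cam angle is within about 1° of 0. Next I'll close the fingers and go down behind the rear plate.

Request:
{"fn": "step_arm", "kwargs": {
  "motion": [
    {"x": -6,"y": 15,"z": 0,"spin": 0,"fingers": 0},
    {"x": 0,"y": 0,"z": 0,"spin": 0,"fingers": 0},
    {"x": 0,"y": 0,"z": 0,"spin": 0,"fingers": 0}
  ]
}}

```text
time: 10.05
position: [0.4589, 0.172, 0.1742]
eef_rot: [-3.141, -0.001, 0.211]
contact_force: [-0.0, 0.6, 0.8]
opening: 0.009
grasp_force: 0.0
```

```bash
cat > f.py <<'E'
from h import *
s=state();P=s['position'][:2]*1000-[529.8,186.6];t=np.radians(12.4);c,n=np.cos(t),np.sin(t)
f=s['contact_force']
print(s['time'],'fix xy',(P@[c,n]).round(1),(P@[-n,c]).round(1),'z',s['position'][2],'F along',f[:2]@[c,n],f.round(1),s['opening'])
E
python3 f.py
```

```text
10.05 fix xy -72.4 1.0 z 0.17423293258424885 F along 0.10118115338228448 [-0.   0.6  0.8] 0.008681422149745288
```

Request:
{"fn": "step_arm", "kwargs": {
  "motion": [
    {"x": -3,"y": 1,"z": 30,"spin": 0,"fingers": 0},
    {"x": 0,"y": 0,"z": 40,"spin": 0,"fingers": 0},
    {"x": 0,"y": 0,"z": 35,"spin": 0,"fingers": 0},
    {"x": 0,"y": 0,"z": 20,"spin": 0,"fingers": 0},
    {"x": 0,"y": 0,"z": 11,"spin": 0,"fingers": 0},
    {"x": 0,"y": 0,"z": 0,"spin": 0,"fingers": 0},
    {"x": 0,"y": 0,"z": 0,"spin": 0,"fingers": 0}
  ]
}}

```text
time: 10.75
position: [0.4564, 0.1708, 0.0382]
eef_rot: [-3.141, -0.001, 0.212]
contact_force: [0.3, 0.1, 0.5]
opening: 0.007
grasp_force: 0.0
```

```bash
python3 f.py
```

```text
10.75 fix xy -75.1 0.3 z 0.038235200212624096 F along 0.29112968986366405 [0.3 0.1 0.5] 0.00726411845992211
```

Request:
{"fn": "step_arm", "kwargs": {
  "motion": [
    {"x": 5,"y": 0,"z": 0,"spin": 0,"fingers": 0},
    {"x": 5,"y": 0,"z": 0,"spin": 0,"fingers": 0},
    {"x": 5,"y": 0,"z": 0,"spin": 0,"fingers": 0},
    {"x": 5,"y": 0,"z": 0,"spin": 0,"fingers": 0},
    {"x": 5,"y": 0,"z": 0,"spin": 0,"fingers": 0},
    {"x": 5,"y": 0,"z": 0,"spin": 0,"fingers": 0},
    {"x": 5,"y": 0,"z": 0,"spin": 0,"fingers": 0},
    {"x": 5,"y": 0,"z": 0,"spin": 0,"fingers": 0},
    {"x": 5,"y": 0,"z": 0,"spin": 0,"fingers": 0}
  ]
}}

```text
time: 11.65
position: [0.4995, 0.1795, 0.0372]
eef_rot: [3.142, 0.001, 0.211]
contact_force: [-2.1, 0.5, 1.6]
opening: 0.008
grasp_force: 1.2
```

```bash
python3 f.py
```

```text
11.65 fix xy -31.1 -0.5 z 0.0371812653465635 F along -1.9262051413519772 [-2.1  0.5  1.6] 0.00805705259925929
```

Request:
{"fn": "step_arm", "kwargs": {
  "motion": [
    {"x": 3,"y": 0,"z": 0,"spin": 0,"fingers": 0},
    {"x": 3,"y": 0,"z": 0,"spin": 0,"fingers": 0},
    {"x": 3,"y": 0,"z": 0,"spin": 0,"fingers": 0},
    {"x": 3,"y": 0,"z": 0,"spin": 0,"fingers": 0},
    {"x": 2,"y": 0,"z": 0,"spin": 0,"fingers": 0},
    {"x": 0,"y": 0,"z": 0,"spin": 0,"fingers": 0}
  ]
}}

```text
time: 12.25
position: [0.5135, 0.1824, 0.0373]
eef_rot: [-3.142, -0.001, 0.211]
contact_force: [-0.8, 0.1, -0.4]
opening: 0.009
grasp_force: 0.6
```

```bash
python3 f.py
```

```text
12.25 fix xy -16.8 -0.6 z 0.03728340741061635 F along -0.7515660788368445 [-0.8  0.1 -0.4] 0.008531177330358464
```

Next, small steps while watching the force.

Request:
{"fn": "step_arm", "kwargs": {
  "motion": [
    {"x": 1,"y": 0,"z": 0,"spin": 0,"fingers": 0},
    {"x": 1,"y": 0,"z": 0,"spin": 0,"fingers": 0},
    {"x": 1,"y": 0,"z": 0,"spin": 0,"fingers": 0},
    {"x": 0,"y": 0,"z": 0,"spin": 0,"fingers": 0}
  ]
}}

```text
time: 12.65
position: [0.5159, 0.1829, 0.0373]
eef_rot: [3.142, 0.001, 0.211]
contact_force: [-4.2, -0.3, 1.0]
opening: 0.01
grasp_force: 1.6
```

Request:
{"fn": "step_arm", "kwargs": {
  "motion": [
    {"x": 1,"y": 0,"z": 0,"spin": 0,"fingers": 0},
    {"x": 1,"y": 0,"z": 0,"spin": 0,"fingers": 0},
    {"x": 0,"y": 0,"z": 0,"spin": 0,"fingers": 0}
  ]
}}

```text
time: 12.95
position: [0.516, 0.1829, 0.0373]
eef_rot: [3.141, 0.005, 0.211]
contact_force: [-9.6, -0.8, 5.5]
opening: 0.007
grasp_force: 4.4
```

```bash
python3 f.py
```

```text
12.95 fix xy -14.3 -0.6 z 0.03727169365245946 F along -9.59689409323975 [-9.6 -0.8  5.5] 0.006663975160779335
```

The force rose from 1 to about 10 N with no more travel, so the slide is home. I'll back off, rise and check.

Request:
{"fn": "step_arm", "kwargs": {
  "motion": [
    {"x": -5,"y": 0,"z": 0,"spin": 0,"fingers": 0},
    {"x": -15,"y": 0,"z": 0,"spin": 0,"fingers": 0},
    {"x": 0,"y": 0,"z": -30,"spin": 0,"fingers": 0},
    {"x": 0,"y": 0,"z": -45,"spin": 0,"fingers": 0},
    {"x": 0,"y": 0,"z": -45,"spin": 0,"fingers": 0},
    {"x": 0,"y": 45,"z": -20,"spin": 0,"fingers": 0},
    {"x": 0,"y": 45,"z": 0,"spin": 0,"fingers": 0},
    {"x": 0,"y": 45,"z": 0,"spin": 0,"fingers": 0},
    {"x": 0,"y": 45,"z": 0,"spin": 0,"fingers": 0},
    {"x": 0,"y": 45,"z": 0,"spin": 0,"fingers": 0}
  ]
}}

```text
time: 13.95
position: [0.547, -0.0436, 0.1783]
eef_rot: [3.139, -0.004, 0.211]
contact_force: [0.9, 0.2, -0.9]
opening: 0.003
grasp_force: 0.0
```

Request:
{"fn": "step_arm", "kwargs": {
  "motion": [
    {"x": 0,"y": 45,"z": 0,"spin": 0,"fingers": 0},
    {"x": 0,"y": 45,"z": 0,"spin": 0,"fingers": 0},
    {"x": 0,"y": 45,"z": 0,"spin": 0,"fingers": 0},
    {"x": 0,"y": 45,"z": 0,"spin": 0,"fingers": 0},
    {"x": 0,"y": 45,"z": 0,"spin": 0,"fingers": 0},
    {"x": 0,"y": 0,"z": 0,"spin": 0,"fingers": 0}
  ]
}}

```text
time: 14.55
position: [0.5919, -0.2713, 0.1773]
eef_rot: [3.134, 0.0, 0.2]
contact_force: [-0.9, -0.4, 0.6]
opening: 0.009
grasp_force: 0.0
```

```bash
python3 k.py; python3 - <<'E'
from h import *
t=np.radians(12.4);R=np.array([[np.cos(t),np.sin(t)],[-np.sin(t),np.cos(t)]])
for c in("top","scene"):
    read_camera(c)
    for l in("block_mid","push_face","jar_mid","marker_mid"): print(c,l,[((R@(m['xyz'][:2]-np.array([.5298,.1866]))*1000).round(1),np.round(m['xyz'],4).tolist()) for m in mark_of(c,l)][:3])
E
```

```text
14.55 [ 0.5919 -0.2713  0.1773] 0.009233104504735043 11.465048350024862
top 56 72 [0.612  0.3009 0.0764] [549.1 287.6  48.3] cam deg -0.44411777393502305
top 56 72 [0.612  0.3009 0.0764] [549.4 288.2  48. ] cam deg -0.8989596530712483
scene 65 81 [0.6115 0.3022 0.0745] [548.3 288.9  47.1] cam deg -0.5281771048210562
scene 65 81 [0.6115 0.3022 0.0745] [549.4 288.2  48. ] cam deg 0.2649462031861205
top block_mid [(array([-207.9, -146.6]), [0.3582, -0.0012, 0.0122]), (array([88.4,  0.6]), [0.616, 0.2062, 0.0259]), (array([ -86.7, -214.4]), [0.4912, -0.0414, 0.0087])]
top push_face [(array([-2.5, -1.8]), [0.5277, 0.1843, 0.0502])]
top jar_mid [(array([  -4.2, -105.9]), [0.5484, 0.0823, 0.0334])]
top marker_mid []
scene block_mid [(array([88.8,  1. ]), [0.6163, 0.2066, 0.0287]), (array([ -86.3, -212.3]), [0.4911, -0.0393, 0.0095]), (array([-209.6, -146.5]), [0.3565, -0.0015, 0.0079])]
scene push_face [(array([-2.4,  1.8]), [0.5271, 0.1878, 0.0453])]
scene jar_mid [(array([ -10.4, -110.7]), [0.5434, 0.0762, 0.0347])]
scene marker_mid [(array([ 22., 189.]), [0.5107, 0.3759, 0.0112])]
```

View pics/k_top.png

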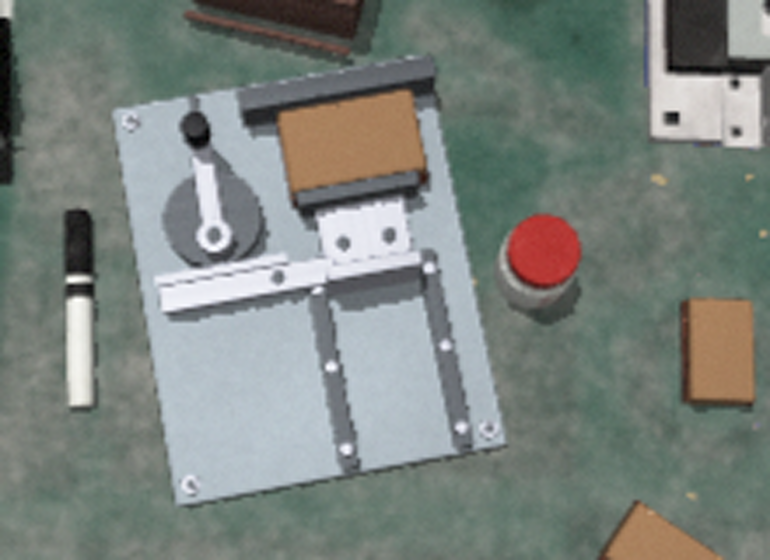

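The pad (about (225,268)) is against the cam, and the block centre is at x = 88 mm, up against the fence. The lever at (205,190) points straight forward, and the jar and marker have not moved. I'll hand it in.

```bash
python3 -c "
from workcell import *
print(sign_off())"
```

```text
the job is handed in; nothing more can be done
None
```

The job is done and handed in at about 15 s: the lever points straight forward (within about 1°), the slide was then pushed home against the cam, the block is at the fence (centre at about x = 88 mm), and the jar and marker were left where they were.

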